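Make up two decorators' kits in the pottery

TASK

Make up two kits for the pottery painters: in the two-bay tray stand the small vase in the wide bay and the squat glaze jar in the narrow bay; in the three-bay tray stand the lidded pot in the wide middle bay and the glaze bottle and the square tin in the two end bays, one in each, whichever way round. Set each one down gently, upright on the tray's floor. Leave the beaker, the banding wheel and the brush pot where they are.

Things in the scene. Friction and masses are not known exactly. Their poses are not given: they have to be found in the camera images.
- tray3: Wooden tray fixed to the table, 100 (x) by 236 mm (y), three bays in a row along y. Middle bay 88 mm wide, at y = 0; end bays 62 mm wide, at y = +81 and -81 mm. Bays are 88 mm long in x, centred on x = 0. Floor top 6 mm, wall tops 20 mm above the table; walls 6 mm thick. Origin: centre of underside; z up, x roughly away from the robot (within 13 degrees).
- tray2: Wooden tray fixed to the table, 100 (x) by 168 mm (y), two bays in a row along y. Wide bay 88 mm wide, centred at y = +34 mm; narrow bay 62 mm wide, at y = -47 mm. Bays are 88 mm long in x, centred on x = 0. Floor top 6 mm, wall tops 20 mm above the table; walls 6 mm thick. Origin: centre of underside; z up, x roughly away from the robot (within 13 degrees).
- vase_center (a point): Small terracotta vase with round belly, thin neck and flared rim, 95 mm high; belly 56 mm in diameter and upright-sided from 40 to 55 mm above its foot, neck 24 mm, foot 38 mm. Point: on its axis, half-way up; z is up along its axis. Stands upright on the table at the start.
- pot_center (a point): Squat terracotta lidded pot with a small round knob on top (lid and pot are one piece), 72 mm high over the knob, 60 mm in diameter, upright-sided from 10 to 48 mm above its foot. Point: on its axis, half-way up; z is up along its axis. Stands upright on the table at the start.
- bottle_center (a point): White plastic glaze bottle with sloping shoulders and a narrow grey cap (26 mm), 96 mm high; round body 42 mm in diameter, straight up to 66 mm. Point: on its axis, half-way up; z is up along its axis. Stands upright on the table at the start.
- jar_center (a point): Squat white plastic glaze jar with a wide flat white screw lid as wide as the jar, 70 mm high, 46 mm in diameter (body below the lid 45 mm), straight. Point: on its axis, half-way up; z is up along its axis. Stands upright on the table at the start.
- tin_center (a point): Square steel oxide tin, 38 by 38 mm, straight sides along its x and y, 70 mm high plus a round dark cap (32 mm across, 10 mm high): 80 mm in all. Point: on its axis, half-way up; z is up along its axis. Stands upright on the table at the start.
- beaker_center (a point): Open terracotta beaker, empty, 85 mm high, 54 mm in diameter at the mouth and 44 mm at the foot. It is spare stock and stays where it stands. Point: on its axis, half-way up; z is up along its axis. Stands upright on the table at the start.
- wheel_center (a point): Bystander: grey banding wheel (small turntable), 160 mm in diameter, with a white tile lying fast on it, 113 mm high in all. Point: on its axis, 55 mm above the table.
- brushpot_center (a point): Bystander: white ceramic pot with paint brushes, 68 mm in diameter, 80 mm high, brushes to 160 mm. Point: on its axis, 40 mm above the table.
Not all that is in view belongs to the job. Leave any red look-alike of the tray2 alone.

How it is judged:
By the outcome, as a careful person would: the job done as asked, in the order asked, and still so for the second after the job is handed in, with the robot touching nothing.
It also fails if it takes over 120 s, if anything falls off the work surface, if the arm or the gripper's body presses on something with over 40 N, if the wrist force passes 120 N, or if a joint passes its speed limit or range.

ROBOT

A 6-joint arm with a two-finger parallel gripper is mounted at the origin on the work surface. World frame = base frame: x ahead of the robot, y to its left, z up, the work surface at z = 0. Lengths are in m, angles in rad, forces in N, time in s.
With the tool pointing down it reaches from about 0.375 to 0.9 m from the base axis. Payload 3.1 kg.
Tool frame: the origin (TCP) lies midway between the tips of the shut fingers; the grasp point (between the pads) lies 19 mm behind it (manip.grasp_offset is the distance from the TCP to the grasp point, in m); z points along the fingers, y is the line along which they close (so a half turn about z gives the same grasp; the last joint's range is limited). The gripper opens to 85 mm and grips with 20 to 120 N. Pads are 22 mm wide; open, the fingers measure 114 mm over their backs; the gripper's body (76 mm by 85 mm) begins 54 mm behind the grasp point. The pads swing forward as they close: fully open they stand 13 mm farther back than shut.
Start: joints at [1.147, 0.527, 1.433, -0, 1.181, -0.178], TCP at [0.151, 0.606, 0.231] pointing down, gripper open.
Joint ranges: [-3.08, 3.08], [-0.75, 2.2], [0.22, 2.44], [-1.43, 4.57], [0, 2.65], [-2.85, 2.85]. Speed limits (rad/s): [2.79, 2.79, 3.14, 3.14, 3.14, 3.14].

INTERFACE

Orientations are given as a unit quaternion [x, y, z, w].
In Python, from station import sensors, cams, order, manip gives the robot as it stands.
- The arm moves only by the tool move_arm, never from a script. Its argument "targets" is a list of rows, each an object of numbers: "dx", "dy", "dz": the shift along the world's x, y, z normalised to -1 to 1, where 1 is 25 mm; "rx", "ry", "rz": the turn, a rotation vector about the world's x, y, z normalised to -1 to 1, where 1 is 30 degrees. A call has exactly 10 rows; each row shifts and turns the commanded pose from where the row before left it; what a row does not reach is not made up. A row lasts 1/8 s, in which the tool goes at most 62.5 mm and 10.7 degrees, less where a joint would pass 70% of its speed; a pose out of reach is approached as far as the arm can. A call with a number of a shift or a turn outside -1 to 1 is refused whole. A call with a gripper value outside its range is refused whole. "claw" is the opening in per cent of the stroke, from 0 (shut) to 100 (fully open), set as the call begins (left out, the last holds). The fingers move at their own pace and stop on an object; "newtons" is the grip in N (left out, the last holds). Time passes only in rows, so rows that do not move let the fingers close, or fill a call up. It gives the time, the measured TCP pose, the force, the opening and the grip force at its end, in the units of the state.
- sensors.sense(): the state, without advancing time (a new reading comes with each control period).
- cams.snapshot(name): name is "side" or "top" or "wrist"; returns the picture (384x512x3 uint8, red, green, blue); there is no depth.
- cams.camera_model(name): a dict with "fx", "fy", "cx", "cy" (pixels), "extrinsics" (4x4, takes a point from world to camera coordinates). Camera axes: x right, y down, z forward; pixel columns grow to the right and rows downward; lengths in m; the calibration is good to about 2 mm. The wrist camera is an equidistant fisheye: a pixel r from the principal point sees the ray r / f radians off the axis. A picture is of the moment at which its call begins: read the wrist's pose just before it. camera_model takes no time and is no camera call; for the wrist camera it gives the pose at the moment of the call.
- order.sign_off(): hands the job in; it is judged then, once.
The state is a dict: "t": time; "q": joint angles; "qd": joint speeds; "tau": joint torques, N m; "tcp_pos": TCP position; "tool_rot": TCP orientation; "force": force on the tool from outside, world axes, zero at the start; "ft_torque": the same for the moment, N m; "finger_gap": opening from 0.0 (shut) to 1.0 (fully open); "gripper_force": force on a finger pad.
Only numpy, scipy, OpenCV 4.12 (cv2) and the standard library are available. Lean on these libraries where they do the work, as an engineer would, in place of code of your own. Each camera call takes 0.05 s, during which the arm holds its last target. There are 200 camera calls.

## Working session

There is one attempt and no reset: what is moved stays moved. The work goes in short steps, Python scripts to look and compute and a tool call to move; the robot and the scene stay as the last step left them, time stands still between calls to the robot, and variables do not carry over. Pictures are saved under pics/ and viewed, at most 14 in all, crops included, and the job is handed in when it is done.

Besides the shell and the picture viewer there is one more tool, called after ">>>" by a JSON object that holds its "op" and its "data". move_arm: Moves the arm, as the interface text tells. Scaled input: -1 to 1 covers 25 mm each way for a shift and 30 degrees each way for a turn. Its arguments: {"type":"object","properties":{"targets":{"type":"array"},"claw":{"type":"number"},"newtons":{"type":"number"}},"required":["targets"]}

```bash
ls; mkdir -p pics; python3 - <<'E'
from station import sensors, cams, order, manip
import cv2
for n in ["side","top","wrist"]:
    m=cams.camera_model(n); print(n,m)
    cv2.imwrite(f"pics/{n}0.png",cams.snapshot(n)[:,:,::-1])
print(sensors.sense()); print(manip.grasp_offset)
E
```

```text
pics
side {'fx': 361.56763017316763, 'fy': 361.56763017316763, 'cx': 252.9532260255217, 'cy': 189.6892375554714, 'extrinsics': array([[-0.99480801, -0.10019574,  0.01782771,  0.53654758],
       [-0.08565552,  0.72974912, -0.67832836,  0.11079684],
       [ 0.05495586, -0.67633353, -0.73454259,  1.13178942],
       [ 0.        ,  0.        ,  0.        ,  1.        ]])}
top {'fx': 493.7444751768325, 'fy': 493.7444751768325, 'cx': 253.61991138894834, 'cy': 193.78532190836043, 'extrinsics': array([[ 6.62830241e-02, -9.97800690e-01, -5.85747634e-04,
        -3.29489732e-02],
       [-9.77096487e-01, -6.47886727e-02, -2.02694064e-01,
         5.72605137e-01],
       [ 2.02210327e-01,  1.40075075e-02, -9.79241938e-01,
         1.60970669e+00],
       [ 0.00000000e+00,  0.00000000e+00,  0.00000000e+00,
         1.00000000e+00]])}
wrist {'fx': 297.3186396354542, 'fy': 297.3186396354542, 'cx': 255.2536129683196, 'cy': 193.16936490209775, 'extrinsics': array([[ 0.2421843 ,  0.97022802, -0.00208647, -0.62335692],
       [ 0.92678516, -0.23070289,  0.29638732, -0.03821225],
       [ 0.28708193, -0.07371407, -0.95506555,  0.38083015],
       [ 0.        ,  0.        ,  0.        ,  1.        ]])}
{'t': 0.15, 'q': array([ 1.14752673e+00,  5.28263258e-01,  1.43358659e+00, -7.81297191e-06,
        1.18140674e+00, -1.78494757e-01]), 'qd': array([ 7.96707558e-05, -3.40600455e-03, -2.57846937e-03,  8.58212268e-04,
        1.09605172e-04, -1.27324046e-03]), 'tau': array([ 4.27505984e-04, -4.42742908e+01, -1.78277618e+01, -2.90840035e-04,
        5.64740069e-03,  4.35799748e-06]), 'tcp_pos': array([0.1512068 , 0.60587852, 0.2305587 ]), 'tool_rot': array([ 1.22080597e-01,  9.92519841e-01, -7.95663499e-04, -2.43114100e-04]), 'force': array([ 0.27336635, -0.77674855, -0.09061598]), 'ft_torque': array([0.00144476, 0.03853393, 0.02742302]), 'gripper_force': 0.0, 'finger_gap': 1.0012099496461457}
0.0187
```

View pics/top0.png

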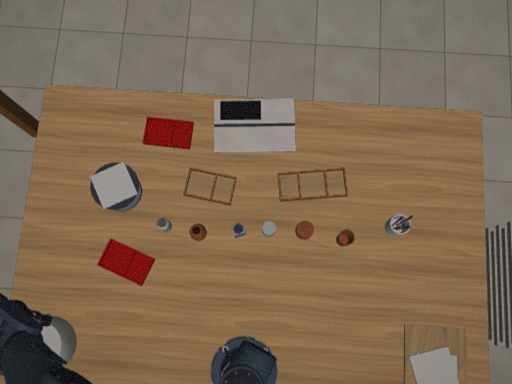

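View pics/side0.png

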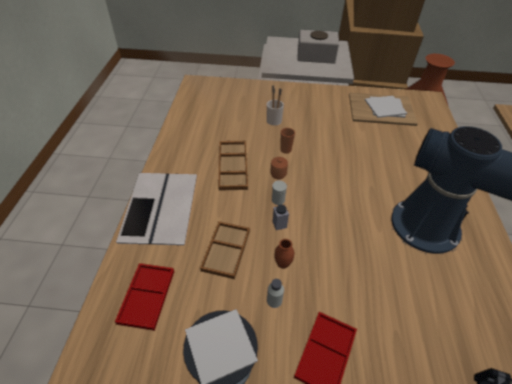

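Top view: bottle (163,225), vase (198,232), tin (239,230), jar (269,228), pot (304,230), beaker (345,238), tray2 about (210,186), tray3 about (312,184). Zooming in for finer measurement.

```bash
python3 - <<'E'
import cv2
t=cv2.imread("pics/top0.png")
c=t[160:260,145:365]
cv2.imwrite("pics/topz.png",cv2.resize(c,None,fx=3.6,fy=3.6,interpolation=cv2.INTER_CUBIC))
s=cv2.imread("pics/side0.png")[120:315,190:310]
cv2.imwrite("pics/sidez.png",cv2.resize(s,None,fx=3,fy=3,interpolation=cv2.INTER_CUBIC))
E
```

```text
(no output)
```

View pics/topz.png

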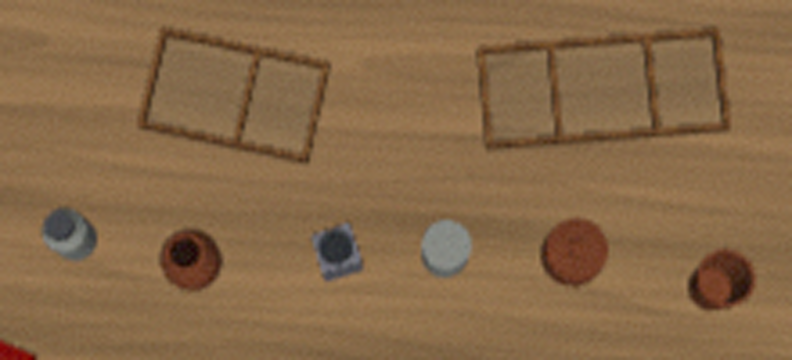

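View pics/sidez.png

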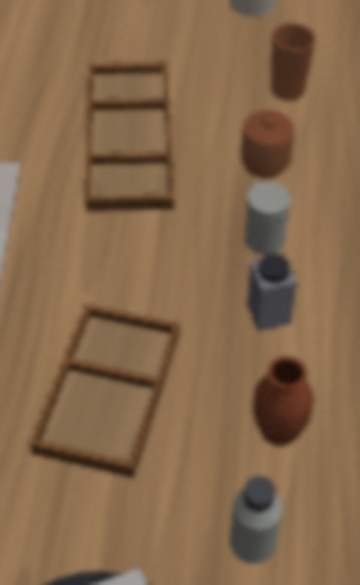

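```bash
cat > h.py <<'E'
from station import sensors, cams, order, manip
import numpy as np, cv2
from scipy.optimize import least_squares
from scipy.spatial.transform import Rotation as R
def ray(m,u,v):
    x=np.array([(u-m['cx'])/m['fx'],(v-m['cy'])/m['fy']])
    if m.get('fish'):
        r=np.hypot(*x); d=np.array([*(x/r*np.sin(r)),np.cos(r)])
    else: d=np.array([*x,1.])
    E=m['extrinsics']; return -E[:3,:3].T@E[:3,3], E[:3,:3].T@d
def at(m,u,v,z):
    o,d=ray(m,u,v); return (o+d*(z-o[2])/d[2])[:2]
def tray(P,ly,lx=.1):  # outer corners world xy, order: (+x,+y),(+x,-y),(-x,-y),(-x,+y)
    L=np.array([[lx,ly],[lx,-ly],[-lx,-ly],[-lx,ly]])/2
    f=lambda p:((R.from_euler('z',p[2]).as_matrix()[:2,:2]@L.T).T+p[:2]-P).ravel()
    s=least_squares(f,[*P.mean(0),0]); return s.x, np.abs(s.fun).max()
E
python3 - <<'E'
from h import *
T=cams.camera_model('top');S=cams.camera_model('side')
zt=lambda p:((p[0]+.5)/3.6-.5+145,(p[1]+.5)/3.6-.5+160)
zs=lambda p:((p[0]+.5)/3-.5+190,(p[1]+.5)/3-.5+120)
O=dict(bottle=((61,222),(259,490),.096),vase=((184,252),(288,371),.095),tin=((336,246),(274,267),.08),jar=((447,243),(268,200),.07),pot=((576,247),(268,128),.066),beaker=((724,276),(293,40),.085))
for k,(a,b,z) in O.items(): print(k,at(T,*zt(a),z).round(4),at(S,*zs(b),z).round(4))
for n,ly,a,b in (('tray2',.168,[(164,28),(330,65),(307,161),(139,127)],[(33,447),(86,307),(180,325),(133,467)]),('tray3',.236,[(477,47),(717,29),(730,128),(487,148)],[(86,203),(90,66),(167,66),(173,203)])):
    print(n,tray(np.array([at(T,*zt(p),.02) for p in a]),ly),tray(np.array([at(S,*zs(p),.02) for p in b]),ly))
E
```

```text
bottle [0.4544 0.2982] [0.4541 0.3025]
vase [0.4346 0.1846] [0.4351 0.1831]
tin [0.4512 0.0485] [0.4527 0.0521]
jar [ 0.462  -0.0527] [ 0.463  -0.0469]
pot [ 0.4668 -0.1716] [ 0.4686 -0.1618]
beaker [ 0.4465 -0.305 ] [ 0.4471 -0.2988]
tray2 (array([ 0.59896126,  0.15885834, -0.1487748 ]), np.float64(0.0019343005125190826)) (array([ 0.60104169,  0.1639991 , -0.13489551]), np.float64(0.0032138206570768713))
tray3 (array([ 0.6295729 , -0.19473756,  0.14770509]), np.float64(0.0012029230273580271)) (array([ 0.63078836, -0.18819172,  0.13987249]), np.float64(0.0021345486573820516))
```

>>> {"op": "move_arm", "data": {"targets": [{"dx":0.57,"dy":-0.84,"rz":-0.127},{"dx":0.57,"dy":-0.84,"rz":-0.127},{"dx":0.57,"dy":-0.84,"rz":-0.127},{"dx":0.57,"dy":-0.84,"rz":-0.127},{"dx":0.57,"dy":-0.84,"rz":-0.127},{"dx":0.57,"dy":-0.84,"rz":-0.127},{"dx":0.57,"dy":-0.84,"rz":-0.127},{"dx":0.57,"dy":-0.84,"rz":-0.127},{"dx":0.57,"dy":-0.84,"rz":-0.127},{"dx":0.57,"dy":-0.84,"rz":-0.127}], "claw": 100, "newtons": 30}}

```text
schema error: expected keys dx, dy, dz, rx, ry, rz
```

>>> {"op": "move_arm", "data": {"targets": [{"dx":0.57,"dy":-0.84,"rz":-0.127},{"dx":0.57,"dy":-0.84,"rz":-0.127},{"dx":0.57,"dy":-0.84,"rz":-0.127},{"dx":0.57,"dy":-0.84,"rz":-0.127},{"dx":0.57,"dy":-0.84,"rz":-0.127},{"dx":0.57,"dy":-0.84,"rz":-0.127},{"dx":0.57,"dy":-0.84,"rz":-0.127},{"dx":0.57,"dy":-0.84,"rz":-0.127},{"dx":0.57,"dy":-0.84,"rz":-0.127},{"dx":0.57,"dy":-0.84,"rz":-0.127}]}}

```text
schema error: expected keys dx, dy, dz, rx, ry, rz
```

```bash
python3 - <<'E'
from h import *
s=sensors.sense();print(s['tcp_pos'],R.from_quat(s['tool_rot']).as_matrix().round(3),s['q'])
m=cams.camera_model('wrist');im=cams.snapshot('wrist')[:,:,::-1]
np.save('w1.npy',m['extrinsics']);print(ray(m,255,193)[0])
cv2.imwrite("pics/w1.png",cv2.resize(im,(800,600),interpolation=cv2.INTER_CUBIC))
E
```

```text
[0.1512068  0.60587852 0.2305587 ] [[-0.97   0.242 -0.001]
 [ 0.242  0.97  -0.002]
 [ 0.    -0.002 -1.   ]] [ 1.14752673e+00  5.28263258e-01  1.43358659e+00 -7.81297191e-06
  1.18140674e+00 -1.78494757e-01]
[0.07707631 0.62410832 0.37386168]
```

View pics/w1.png

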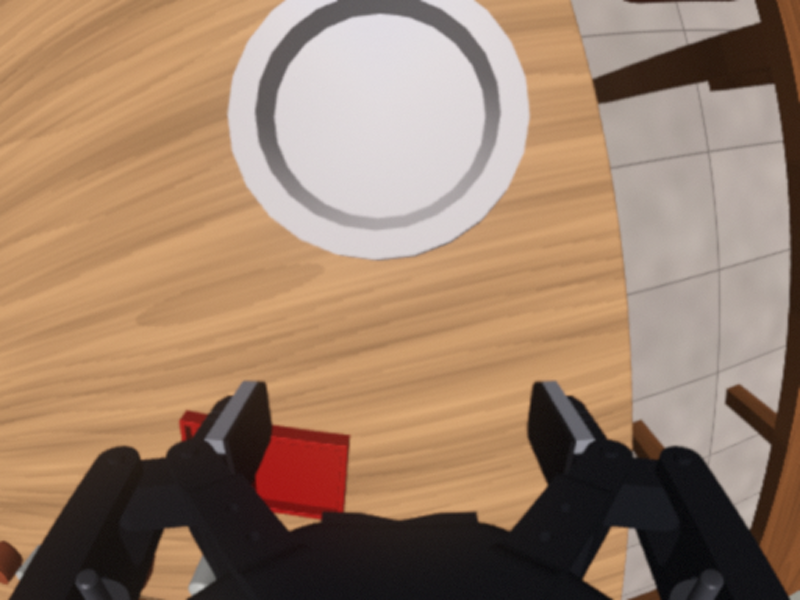

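The wrist camera sees the side away from the fingers (image up); no job items visible yet apart from edges. All six keys are required in each row, so I resend the move.

>>> {"op": "move_arm", "data": {"targets": [{"dx":0.46,"dy":-1,"dz":0.1,"rx":0,"ry":0,"rz":-0.0845},{"dx":0.46,"dy":-1,"dz":0.1,"rx":0,"ry":0,"rz":-0.0845},{"dx":0.46,"dy":-1,"dz":0.1,"rx":0,"ry":0,"rz":-0.0845},{"dx":0.46,"dy":-1,"dz":0.1,"rx":0,"ry":0,"rz":-0.0845},{"dx":0.46,"dy":-1,"dz":0.1,"rx":0,"ry":0,"rz":-0.0845},{"dx":0.46,"dy":-1,"dz":0.1,"rx":0,"ry":0,"rz":-0.0845},{"dx":0.46,"dy":-1,"dz":0.1,"rx":0,"ry":0,"rz":-0.0845},{"dx":0.46,"dy":-1,"dz":0.1,"rx":0,"ry":0,"rz":-0.0845},{"dx":0.46,"dy":-1,"dz":0.1,"rx":0,"ry":0,"rz":-0.0845},{"dx":0.46,"dy":-1,"dz":0.1,"rx":0,"ry":0,"rz":-0.0845}], "claw": 100, "newtons": 30}}

```text
t: 1.45
tcp_pos: [0.2667, 0.3555, 0.2564]
tool_rot: [0.338, 0.941, -0.0, 0.0]
force: [0.9, -0.2, 0.9]
finger_gap: 1.001
gripper_force: 0.0
```

>>> {"op": "move_arm", "data": {"targets": [{"dx":0.46,"dy":-1,"dz":0.1,"rx":0,"ry":0,"rz":-0.0845},{"dx":0.46,"dy":-1,"dz":0.1,"rx":0,"ry":0,"rz":-0.0845},{"dx":0.46,"dy":-1,"dz":0.1,"rx":0,"ry":0,"rz":-0.0845},{"dx":0.46,"dy":-1,"dz":0.1,"rx":0,"ry":0,"rz":-0.0845},{"dx":0.46,"dy":-1,"dz":0.1,"rx":0,"ry":0,"rz":-0.0845},{"dx":0.46,"dy":-1,"dz":0.1,"rx":0,"ry":0,"rz":-0.0845},{"dx":0.46,"dy":-1,"dz":0.1,"rx":0,"ry":0,"rz":-0.0845},{"dx":0.46,"dy":-1,"dz":0.1,"rx":0,"ry":0,"rz":-0.0845},{"dx":0.46,"dy":-1,"dz":0.1,"rx":0,"ry":0,"rz":-0.0845},{"dx":0.46,"dy":-1,"dz":0.1,"rx":0,"ry":0,"rz":-0.0845}]}}

```text
t: 2.7
tcp_pos: [0.3816, 0.1055, 0.2814]
tool_rot: [0.536, 0.844, 0.0, 0.0]
force: [0.8, -1.0, 0.4]
finger_gap: 1.003
gripper_force: 0.0
```

>>> {"op": "move_arm", "data": {"targets": [{"dx":0.46,"dy":-1,"dz":0.1,"rx":0,"ry":0,"rz":-0.0845},{"dx":0.46,"dy":-1,"dz":0.1,"rx":0,"ry":0,"rz":-0.0845},{"dx":0.46,"dy":-1,"dz":0.1,"rx":0,"ry":0,"rz":-0.0845},{"dx":0.46,"dy":-1,"dz":0.1,"rx":0,"ry":0,"rz":-0.0845},{"dx":0.46,"dy":-1,"dz":0.1,"rx":0,"ry":0,"rz":-0.0845},{"dx":0.46,"dy":-1,"dz":0.1,"rx":0,"ry":0,"rz":-0.0845},{"dx":0.46,"dy":-1,"dz":0.1,"rx":0,"ry":0,"rz":-0.0845},{"dx":0.46,"dy":-1,"dz":0.1,"rx":0,"ry":0,"rz":-0.0845},{"dx":0.46,"dy":-1,"dz":0.1,"rx":0,"ry":0,"rz":-0.0845},{"dx":0.46,"dy":-1,"dz":0.1,"rx":0,"ry":0,"rz":-0.0845}]}}

```text
t: 3.95
tcp_pos: [0.4966, -0.1444, 0.3062]
tool_rot: [0.708, 0.706, -0.0, -0.0]
force: [-0.7, 0.1, 0.5]
finger_gap: 0.999
gripper_force: 0.0
```

```bash
python3 - <<'E'
from h import *
for i in range(4): cams.snapshot('top')
s=sensors.sense();print(s['t'],s['tcp_pos'],R.from_quat(s['tool_rot']).as_matrix().round(3),s['q'])
m=cams.camera_model('wrist');im=cams.snapshot('wrist')[:,:,::-1]
np.save('w1.npy',m['extrinsics']);print(ray(m,255,193)[0])
cv2.imwrite("pics/w1raw.png",im)
cv2.imwrite("pics/w2.png",cv2.resize(im,(800,600),interpolation=cv2.INTER_CUBIC))
E
```

```text
4.15 [ 0.4959997  -0.14348347  0.30590857] [[ 0.002  1.    -0.001]
 [ 1.    -0.002  0.001]
 [ 0.001 -0.001 -1.   ]] [-4.98464486e-01  2.94501240e-01  1.60451423e+00  3.63664381e-04
  1.24406728e+00 -4.96908672e-01]
[ 0.49554936 -0.06821071  0.44928344]
```

View pics/w2.png

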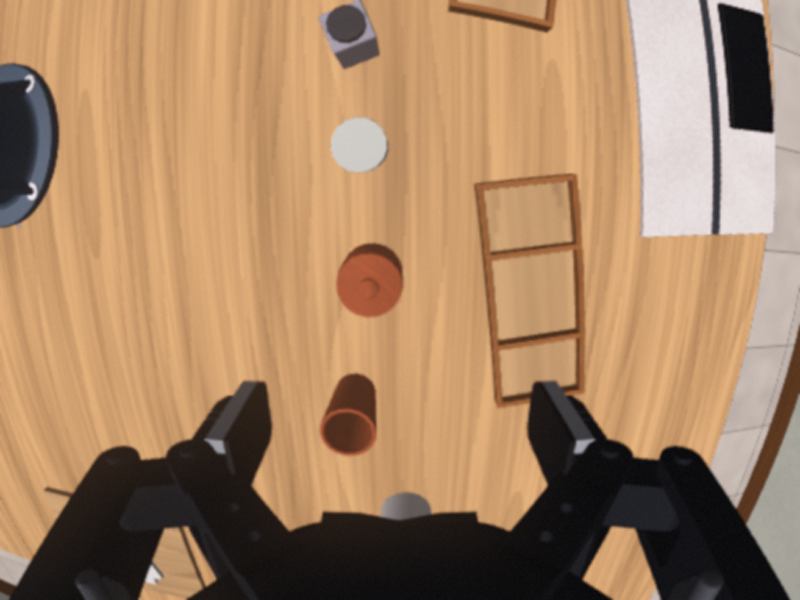

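Wrist view: tin cap (347,23), jar lid (359,145), pot knob (370,288), beaker (348,432); tray3 corners (475,184), (576,174), (584,391), (499,405).

```bash
cat >> h.py <<'E'
def zw(p): return ((p[0]+.5)*.64-.5,(p[1]+.5)*.64-.5)
def wm(f=None):
    m=dict(cams.camera_model('wrist'),fish=1)
    if f: m['extrinsics']=np.load(f)
    return m
E
python3 - <<'E'
from h import *
m=wm('w1.npy')
for k,p,z in (('tin',(347,23),.08),('jar',(359,145),.07),('pot',(370,288),.072),('beaker',(348,432),.085)): print(k,at(m,*zw(p),z).round(4))
print(tray(np.array([at(m,*zw(p),.02) for p in [(576,174),(584,390),(499,404),(475,184)]]),.236))
im=cv2.imread('pics/w1raw.png');c=im[0:60,190:260]
cv2.imwrite('pics/tin.png',cv2.resize(c,None,fx=8,fy=8,interpolation=cv2.INTER_CUBIC))
E
```

```text
tin [0.4543 0.0473]
jar [ 0.4629 -0.0535]
pot [ 0.4704 -0.1726]
beaker [ 0.4473 -0.3074]
(array([ 0.63255271, -0.19474131,  0.15175531]), np.float64(0.003107384893268006))
```

View pics/tin.png

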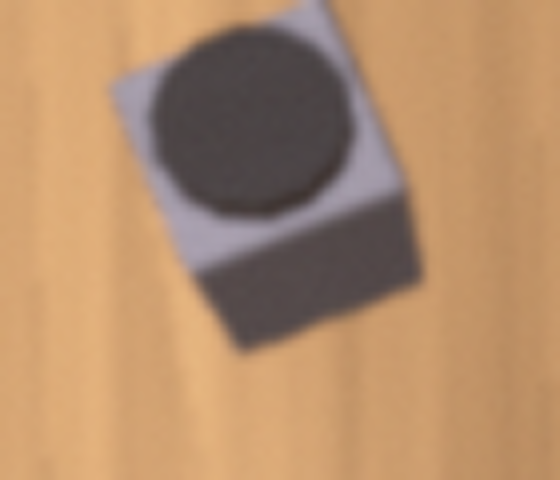

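>>> {"op": "move_arm", "data": {"targets": [{"dx":-0.2,"dy":1,"dz":0,"rx":0,"ry":0,"rz":0},{"dx":-0.2,"dy":1,"dz":0,"rx":0,"ry":0,"rz":0},{"dx":-0.2,"dy":1,"dz":0,"rx":0,"ry":0,"rz":0},{"dx":-0.2,"dy":1,"dz":0,"rx":0,"ry":0,"rz":0},{"dx":-0.2,"dy":1,"dz":0,"rx":0,"ry":0,"rz":0},{"dx":-0.2,"dy":1,"dz":0,"rx":0,"ry":0,"rz":0},{"dx":0,"dy":0,"dz":0,"rx":0,"ry":0,"rz":0},{"dx":0,"dy":0,"dz":0,"rx":0,"ry":0,"rz":0},{"dx":0,"dy":0,"dz":0,"rx":0,"ry":0,"rz":0},{"dx":0,"dy":0,"dz":0,"rx":0,"ry":0,"rz":0}]}}

```text
t: 5.45
tcp_pos: [0.4666, 0.0057, 0.3062]
tool_rot: [0.708, 0.706, -0.0, 0.0]
force: [0.4, 0.7, -1.1]
finger_gap: 0.998
gripper_force: 0.0
```

```bash
python3 - <<'E'
from h import *
m=wm('w1.npy')
P=np.array([at(m,190+x/8-.44,y/8-.44,.07) for x,y in [(318,0),(408,185),(192,272),(112,88)]]);print(tray(P,.038,.038))
s=sensors.sense();print(s['t'],s['tcp_pos'])
m=cams.camera_model('wrist');im=cams.snapshot('wrist')[:,:,::-1]
np.save('w2.npy',m['extrinsics'])
cv2.imwrite("pics/w3.png",cv2.resize(im,(800,600),interpolation=cv2.INTER_CUBIC))
E
```

```text
(array([0.45293575, 0.0479221 , 0.39308803]), np.float64(0.0015535938505397938))
5.45 [0.46659685 0.00574216 0.3062499 ]
```

View pics/w3.png

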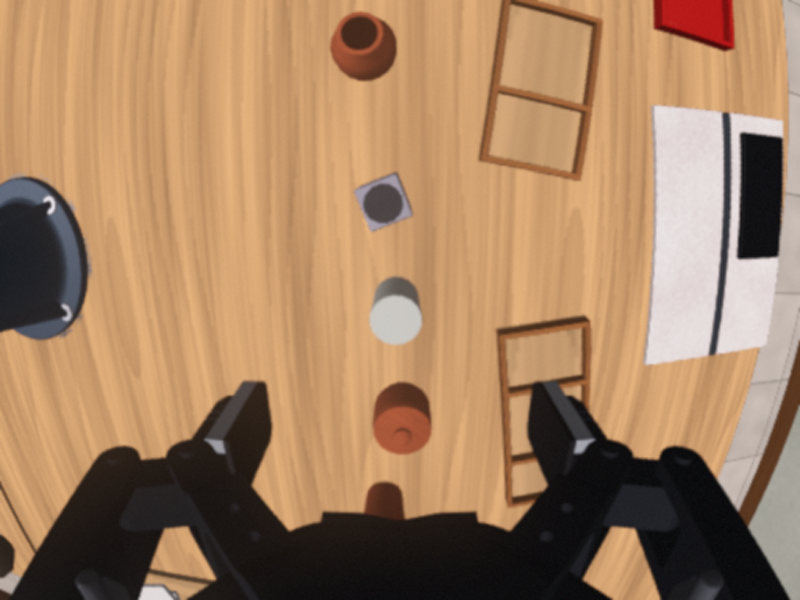

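Wrist view: vase rim (360,34), tin cap (384,203), jar lid (396,318), pot knob (402,434); tray2 corners (602,19), (580,178), (481,159), (508,0).

```bash
python3 - <<'E'
from h import *
m=wm('w2.npy')
for k,p,z in (('vase',(360,34),.095),('tin',(384,203),.08),('jar',(396,318),.07),('pot',(402,434),.072)): print(k,at(m,*zw(p),z).round(4))
print(tray(np.array([at(m,*zw(p),.02) for p in [(602,19),(580,178),(481,159),(508,0)]]),.168))
for n,(x,y,a),bs in (('t2',(.601,.159,-.149),(.034,-.047)),('t3',(.632,-.195,.15),(.081,0,-.081))):
    for b in bs: print(n,b,round(x-np.sin(a)*b,4),round(y+np.cos(a)*b,4))
E
```

```text
vase [0.4368 0.182 ]
tin [0.454  0.0486]
jar [ 0.4631 -0.0512]
pot [ 0.4683 -0.1691]
(array([ 0.60324115,  0.15896783, -0.14221462]), np.float64(0.0065497770769956665))
t2 0.034 0.606 0.1926
t2 -0.047 0.594 0.1125
t3 0.081 0.6199 -0.1149
t3 0 0.632 -0.195
t3 -0.081 0.6441 -0.2751
```

>>> {"op": "move_arm", "data": {"targets": [{"dx":-0.154,"dy":0.89,"dz":-0.3,"rx":0,"ry":0,"rz":0},{"dx":-0.154,"dy":0.89,"dz":-0.3,"rx":0,"ry":0,"rz":0},{"dx":-0.154,"dy":0.89,"dz":-0.3,"rx":0,"ry":0,"rz":0},{"dx":-0.154,"dy":0.89,"dz":-0.3,"rx":0,"ry":0,"rz":0},{"dx":-0.154,"dy":0.89,"dz":-0.3,"rx":0,"ry":0,"rz":0},{"dx":-0.154,"dy":0.89,"dz":-0.3,"rx":0,"ry":0,"rz":0},{"dx":-0.154,"dy":0.89,"dz":-0.3,"rx":0,"ry":0,"rz":0},{"dx":-0.154,"dy":0.89,"dz":-0.3,"rx":0,"ry":0,"rz":0},{"dx":0,"dy":0,"dz":-0.8,"rx":0,"ry":0,"rz":0},{"dx":0,"dy":0,"dz":-0.8,"rx":0,"ry":0,"rz":0}]}}

```text
t: 6.75
tcp_pos: [0.436, 0.1845, 0.2059]
tool_rot: [0.707, 0.707, 0.0, 0.0]
force: [-0.1, -0.1, -0.4]
finger_gap: 0.996
gripper_force: 0.0
```

```bash
python3 - <<'E'
from h import *
s=sensors.sense();print(s['t'],s['tcp_pos'])
m=cams.camera_model('wrist');im=cams.snapshot('wrist')[:,:,::-1]
np.save('w3.npy',m['extrinsics'])
cv2.imwrite("pics/w4.png",cv2.resize(im,(800,600),interpolation=cv2.INTER_CUBIC))
E
```

```text
6.75 [0.43604581 0.18449992 0.20589933]
```

View pics/w4.png

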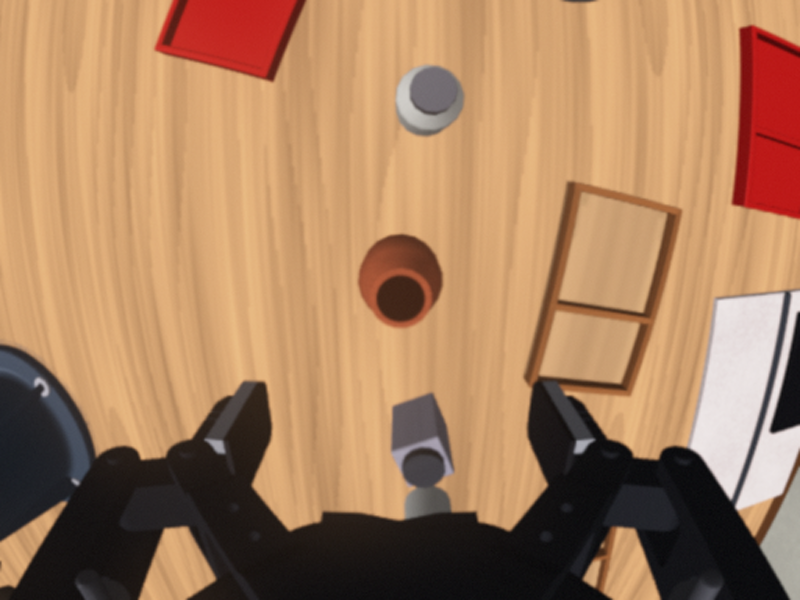

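Vase rim centre (400,297), bottle cap (435,90), tray2 corners (681,210), (632,394), (528,381), (571,182).

```bash
python3 - <<'E'
from h import *
m=wm('w3.npy')
for k,p,z in (('vase',(400,297),.095),('bottle',(435,90),.096),('tin',(424,467),.08)): print(k,at(m,*zw(p),z).round(4))
print(tray(np.array([at(m,*zw(p),.02) for p in [(681,210),(632,394),(528,381),(571,183)]]),.168))
E
```

```text
vase [0.4359 0.184 ]
bottle [0.4547 0.2998]
tin [0.4532 0.0525]
(array([ 0.60146504,  0.16167483, -0.13866339]), np.float64(0.004865234267976887))
```

>>> {"op": "move_arm", "data": {"targets": [{"dx":0,"dy":0,"dz":-0.8,"rx":0,"ry":0,"rz":0},{"dx":0,"dy":0,"dz":-0.8,"rx":0,"ry":0,"rz":0},{"dx":0,"dy":0,"dz":0,"rx":0,"ry":0,"rz":0},{"dx":0,"dy":0,"dz":0,"rx":0,"ry":0,"rz":0},{"dx":0,"dy":0,"dz":0,"rx":0,"ry":0,"rz":0},{"dx":0,"dy":0,"dz":0,"rx":0,"ry":0,"rz":0},{"dx":0,"dy":0,"dz":0,"rx":0,"ry":0,"rz":0},{"dx":0,"dy":0,"dz":0,"rx":0,"ry":0,"rz":0},{"dx":0,"dy":0,"dz":0,"rx":0,"ry":0,"rz":0},{"dx":0,"dy":0,"dz":0,"rx":0,"ry":0,"rz":0}]}}

```text
t: 8.05
tcp_pos: [0.4356, 0.1843, 0.1663]
tool_rot: [0.708, 0.707, -0.0, -0.0]
force: [-0.8, 0.5, -0.3]
finger_gap: 1.001
gripper_force: 0.0
```

>>> {"op": "move_arm", "data": {"targets": [{"dx":0,"dy":0,"dz":-0.8,"rx":0,"ry":0,"rz":0},{"dx":0,"dy":0,"dz":-0.8,"rx":0,"ry":0,"rz":0},{"dx":0,"dy":0,"dz":-0.8,"rx":0,"ry":0,"rz":0},{"dx":0,"dy":0,"dz":-0.8,"rx":0,"ry":0,"rz":0},{"dx":0,"dy":0,"dz":-0.8,"rx":0,"ry":0,"rz":0},{"dx":0,"dy":0,"dz":-0.8,"rx":0,"ry":0,"rz":0},{"dx":0,"dy":0,"dz":-0.4,"rx":0,"ry":0,"rz":0},{"dx":0,"dy":0,"dz":-0.3,"rx":0,"ry":0,"rz":0},{"dx":0,"dy":0,"dz":0,"rx":0,"ry":0,"rz":0},{"dx":0,"dy":0,"dz":0,"rx":0,"ry":0,"rz":0}]}}

```text
t: 9.3
tcp_pos: [0.436, 0.1844, 0.0293]
tool_rot: [0.708, 0.707, 0.0, 0.0]
force: [0.5, 0.6, -0.1]
finger_gap: 0.999
gripper_force: 0.0
```

>>> {"op": "move_arm", "data": {"targets": [{"dx":0,"dy":0,"dz":0,"rx":0,"ry":0,"rz":0},{"dx":0,"dy":0,"dz":0,"rx":0,"ry":0,"rz":0},{"dx":0,"dy":0,"dz":0,"rx":0,"ry":0,"rz":0},{"dx":0,"dy":0,"dz":0,"rx":0,"ry":0,"rz":0},{"dx":0,"dy":0,"dz":0,"rx":0,"ry":0,"rz":0},{"dx":0,"dy":0,"dz":0,"rx":0,"ry":0,"rz":0},{"dx":0,"dy":0,"dz":0,"rx":0,"ry":0,"rz":0},{"dx":0,"dy":0,"dz":0,"rx":0,"ry":0,"rz":0},{"dx":0,"dy":0,"dz":0,"rx":0,"ry":0,"rz":0},{"dx":0,"dy":0,"dz":0,"rx":0,"ry":0,"rz":0}], "claw": 0, "newtons": 40}}

```text
t: 10.55
tcp_pos: [0.4362, 0.1844, 0.0295]
tool_rot: [0.708, 0.707, 0.001, 0.0]
force: [0.4, -0.1, 6.6]
finger_gap: 0.632
gripper_force: 41.5
```

>>> {"op": "move_arm", "data": {"targets": [{"dx":0,"dy":0,"dz":0.8,"rx":0,"ry":0,"rz":0},{"dx":0,"dy":0,"dz":0.8,"rx":0,"ry":0,"rz":0},{"dx":0.4,"dy":0.045,"dz":0.2,"rx":0,"ry":0,"rz":0},{"dx":0.98,"dy":0.045,"dz":0,"rx":0,"ry":0,"rz":0},{"dx":0.98,"dy":0.045,"dz":0,"rx":0,"ry":0,"rz":0},{"dx":0.98,"dy":0.045,"dz":0,"rx":0,"ry":0,"rz":0},{"dx":0.98,"dy":0.045,"dz":0,"rx":0,"ry":0,"rz":0},{"dx":0.98,"dy":0.045,"dz":0,"rx":0,"ry":0,"rz":0},{"dx":0.98,"dy":0.045,"dz":0,"rx":0,"ry":0,"rz":0},{"dx":0.54,"dy":0.045,"dz":0,"rx":0,"ry":0,"rz":0}]}}

```text
t: 11.8
tcp_pos: [0.6076, 0.1932, 0.0729]
tool_rot: [0.708, 0.706, 0.0, 0.0]
force: [0.9, -0.2, -2.3]
finger_gap: 0.634
gripper_force: 43.5
```

>>> {"op": "move_arm", "data": {"targets": [{"dx":0,"dy":0,"dz":0,"rx":0,"ry":0,"rz":0},{"dx":0,"dy":0,"dz":-0.3,"rx":0,"ry":0,"rz":0},{"dx":0,"dy":0,"dz":-0.4,"rx":0,"ry":0,"rz":0},{"dx":0,"dy":0,"dz":-0.4,"rx":0,"ry":0,"rz":0},{"dx":0,"dy":0,"dz":-0.2,"rx":0,"ry":0,"rz":0},{"dx":0,"dy":0,"dz":-0.08,"rx":0,"ry":0,"rz":0},{"dx":0,"dy":0,"dz":-0.04,"rx":0,"ry":0,"rz":0},{"dx":0,"dy":0,"dz":-0.04,"rx":0,"ry":0,"rz":0},{"dx":0,"dy":0,"dz":0,"rx":0,"ry":0,"rz":0},{"dx":0,"dy":0,"dz":0,"rx":0,"ry":0,"rz":0}]}}

```text
t: 13.05
tcp_pos: [0.6063, 0.1934, 0.0375]
tool_rot: [0.708, 0.707, 0.0, 0.0]
force: [-0.5, -0.8, -2.4]
finger_gap: 0.636
gripper_force: 43.5
```

>>> {"op": "move_arm", "data": {"targets": [{"dx":0,"dy":0,"dz":-0.03,"rx":0,"ry":0,"rz":0},{"dx":0,"dy":0,"dz":-0.03,"rx":0,"ry":0,"rz":0},{"dx":0,"dy":0,"dz":-0.02,"rx":0,"ry":0,"rz":0},{"dx":0,"dy":0,"dz":0,"rx":0,"ry":0,"rz":0},{"dx":0,"dy":0,"dz":0,"rx":0,"ry":0,"rz":0},{"dx":0,"dy":0,"dz":0,"rx":0,"ry":0,"rz":0},{"dx":0,"dy":0,"dz":0,"rx":0,"ry":0,"rz":0},{"dx":0,"dy":0,"dz":0,"rx":0,"ry":0,"rz":0},{"dx":0,"dy":0,"dz":0,"rx":0,"ry":0,"rz":0},{"dx":0,"dy":0,"dz":0,"rx":0,"ry":0,"rz":0}]}}

```text
t: 14.3
tcp_pos: [0.6062, 0.1934, 0.0356]
tool_rot: [0.708, 0.707, 0.0, 0.0]
force: [-1.9, -0.4, 4.2]
finger_gap: 0.636
gripper_force: 44.1
```

>>> {"op": "move_arm", "data": {"targets": [{"dx":0,"dy":0,"dz":0,"rx":0,"ry":0,"rz":0},{"dx":0,"dy":0,"dz":0,"rx":0,"ry":0,"rz":0},{"dx":0,"dy":0,"dz":0,"rx":0,"ry":0,"rz":0},{"dx":0,"dy":0,"dz":0,"rx":0,"ry":0,"rz":0},{"dx":0,"dy":0,"dz":0,"rx":0,"ry":0,"rz":0},{"dx":0,"dy":0,"dz":0.4,"rx":0,"ry":0,"rz":0},{"dx":0,"dy":0,"dz":1,"rx":0,"ry":0,"rz":0},{"dx":0,"dy":0,"dz":1,"rx":0,"ry":0,"rz":0},{"dx":0,"dy":0,"dz":1,"rx":0,"ry":0,"rz":0},{"dx":0,"dy":0,"dz":1,"rx":0,"ry":0,"rz":0}], "claw": 100}}

```text
t: 15.55
tcp_pos: [0.6062, 0.1934, 0.147]
tool_rot: [0.708, 0.707, 0.0, 0.0]
force: [0.2, -0.3, -0.1]
finger_gap: 0.998
gripper_force: 0.0
```

>>> {"op": "move_arm", "data": {"targets": [{"dx":-0.2,"dy":-0.4,"dz":0.6,"rx":0,"ry":0,"rz":0},{"dx":-0.6,"dy":-1,"dz":0,"rx":0,"ry":0,"rz":0},{"dx":-0.6,"dy":-1,"dz":0,"rx":0,"ry":0,"rz":0},{"dx":-0.6,"dy":-1,"dz":0,"rx":0,"ry":0,"rz":0},{"dx":-0.6,"dy":-1,"dz":0,"rx":0,"ry":0,"rz":0},{"dx":-0.6,"dy":-1,"dz":0,"rx":0,"ry":0,"rz":0},{"dx":-0.6,"dy":-1,"dz":0,"rx":0,"ry":0,"rz":0},{"dx":-0.6,"dy":-1,"dz":0,"rx":0,"ry":0,"rz":0},{"dx":-0.6,"dy":-1,"dz":0,"rx":0,"ry":0,"rz":0},{"dx":-0.6,"dy":-1,"dz":0,"rx":0,"ry":0,"rz":0}]}}

```text
t: 16.8
tcp_pos: [0.4649, -0.0427, 0.1605]
tool_rot: [0.708, 0.707, -0.0, -0.0]
force: [0.4, 0.5, 0.3]
finger_gap: 1.0
gripper_force: 0.0
```

>>> {"op": "move_arm", "data": {"targets": [{"dx":-0.08,"dy":-0.38,"dz":-0.2,"rx":0,"ry":0,"rz":0},{"dx":0,"dy":0,"dz":-0.8,"rx":0,"ry":0,"rz":0},{"dx":0,"dy":0,"dz":-0.8,"rx":0,"ry":0,"rz":0},{"dx":0,"dy":0,"dz":-0.8,"rx":0,"ry":0,"rz":0},{"dx":0,"dy":0,"dz":-0.8,"rx":0,"ry":0,"rz":0},{"dx":0,"dy":0,"dz":-0.8,"rx":0,"ry":0,"rz":0},{"dx":0,"dy":0,"dz":-0.8,"rx":0,"ry":0,"rz":0},{"dx":0,"dy":0,"dz":-0.3,"rx":0,"ry":0,"rz":0},{"dx":0,"dy":0,"dz":0,"rx":0,"ry":0,"rz":0},{"dx":0,"dy":0,"dz":0,"rx":0,"ry":0,"rz":0}]}}

```text
t: 18.05
tcp_pos: [0.4646, -0.0512, 0.0283]
tool_rot: [0.708, 0.707, 0.0, 0.001]
force: [-0.0, 0.4, 0.4]
finger_gap: 0.999
gripper_force: 0.0
```

>>> {"op": "move_arm", "data": {"targets": [{"dx":0,"dy":0,"dz":0,"rx":0,"ry":0,"rz":0},{"dx":0,"dy":0,"dz":0,"rx":0,"ry":0,"rz":0},{"dx":0,"dy":0,"dz":0,"rx":0,"ry":0,"rz":0},{"dx":0,"dy":0,"dz":0,"rx":0,"ry":0,"rz":0},{"dx":0,"dy":0,"dz":0,"rx":0,"ry":0,"rz":0},{"dx":0,"dy":0,"dz":0,"rx":0,"ry":0,"rz":0},{"dx":0,"dy":0,"dz":0,"rx":0,"ry":0,"rz":0},{"dx":0,"dy":0,"dz":0,"rx":0,"ry":0,"rz":0},{"dx":0,"dy":0,"dz":0,"rx":0,"ry":0,"rz":0},{"dx":0,"dy":0,"dz":0,"rx":0,"ry":0,"rz":0}], "claw": 0, "newtons": 40}}

```text
t: 19.3
tcp_pos: [0.4641, -0.0512, 0.0283]
tool_rot: [0.708, 0.707, 0.0, 0.0]
force: [-1.8, -0.3, 5.5]
finger_gap: 0.529
gripper_force: 40.0
```

>>> {"op": "move_arm", "data": {"targets": [{"dx":0,"dy":0,"dz":0.8,"rx":0,"ry":0,"rz":0},{"dx":0,"dy":0,"dz":0.8,"rx":0,"ry":0,"rz":0},{"dx":0.6,"dy":0,"dz":0.4,"rx":0,"ry":0,"rz":0},{"dx":1,"dy":0,"dz":0,"rx":0,"ry":0,"rz":0},{"dx":1,"dy":0.3,"dz":0,"rx":0,"ry":0,"rz":0},{"dx":1,"dy":0.9,"dz":0,"rx":0,"ry":0,"rz":0},{"dx":1,"dy":1,"dz":0,"rx":0,"ry":0,"rz":0},{"dx":0.64,"dy":1,"dz":0,"rx":0,"ry":0,"rz":0},{"dx":0,"dy":1,"dz":0,"rx":0,"ry":0,"rz":0},{"dx":0,"dy":1,"dz":0,"rx":0,"ry":0,"rz":0}]}}

```text
t: 20.55
tcp_pos: [0.5948, 0.0798, 0.0771]
tool_rot: [0.708, 0.707, -0.0, -0.0]
force: [0.5, 0.5, -1.2]
finger_gap: 0.527
gripper_force: 41.2
```

>>> {"op": "move_arm", "data": {"targets": [{"dx":0,"dy":0.9,"dz":0,"rx":0,"ry":0,"rz":0},{"dx":0,"dy":0.5,"dz":0,"rx":0,"ry":0,"rz":0},{"dx":0,"dy":0,"dz":-0.4,"rx":0,"ry":0,"rz":0},{"dx":0,"dy":0,"dz":-0.5,"rx":0,"ry":0,"rz":0},{"dx":0,"dy":0,"dz":-0.5,"rx":0,"ry":0,"rz":0},{"dx":0,"dy":0,"dz":-0.2,"rx":0,"ry":0,"rz":0},{"dx":0,"dy":0,"dz":-0.06,"rx":0,"ry":0,"rz":0},{"dx":0,"dy":0,"dz":-0.04,"rx":0,"ry":0,"rz":0},{"dx":0,"dy":0,"dz":0,"rx":0,"ry":0,"rz":0},{"dx":0,"dy":0,"dz":0,"rx":0,"ry":0,"rz":0}]}}

```text
t: 21.8
tcp_pos: [0.5954, 0.1139, 0.0357]
tool_rot: [0.708, 0.707, 0.0, 0.0]
force: [0.1, 0.5, -1.6]
finger_gap: 0.527
gripper_force: 41.2
```

>>> {"op": "move_arm", "data": {"targets": [{"dx":0,"dy":0,"dz":-0.03,"rx":0,"ry":0,"rz":0},{"dx":0,"dy":0,"dz":-0.03,"rx":0,"ry":0,"rz":0},{"dx":0,"dy":0,"dz":-0.02,"rx":0,"ry":0,"rz":0},{"dx":0,"dy":0,"dz":0,"rx":0,"ry":0,"rz":0},{"dx":0,"dy":0,"dz":0,"rx":0,"ry":0,"rz":0},{"dx":0,"dy":0,"dz":0,"rx":0,"ry":0,"rz":0},{"dx":0,"dy":0,"dz":0,"rx":0,"ry":0,"rz":0},{"dx":0,"dy":0,"dz":0,"rx":0,"ry":0,"rz":0},{"dx":0,"dy":0,"dz":0,"rx":0,"ry":0,"rz":0},{"dx":0,"dy":0,"dz":0,"rx":0,"ry":0,"rz":0}]}}

```text
t: 23.05
tcp_pos: [0.5953, 0.1139, 0.0344]
tool_rot: [0.708, 0.707, 0.0, 0.0]
force: [-1.9, -0.3, 4.9]
finger_gap: 0.523
gripper_force: 41.6
```

>>> {"op": "move_arm", "data": {"targets": [{"dx":0,"dy":0,"dz":0,"rx":0,"ry":0,"rz":0},{"dx":0,"dy":0,"dz":0,"rx":0,"ry":0,"rz":0},{"dx":0,"dy":0,"dz":0,"rx":0,"ry":0,"rz":0},{"dx":0,"dy":0,"dz":0,"rx":0,"ry":0,"rz":0},{"dx":0,"dy":0,"dz":0,"rx":0,"ry":0,"rz":0},{"dx":0,"dy":0,"dz":0.4,"rx":0,"ry":0,"rz":0},{"dx":0,"dy":0,"dz":1,"rx":0,"ry":0,"rz":0},{"dx":0,"dy":0,"dz":1,"rx":0,"ry":0,"rz":0},{"dx":0,"dy":0,"dz":1,"rx":0,"ry":0,"rz":0},{"dx":0,"dy":0,"dz":1,"rx":0,"ry":0,"rz":0}], "claw": 100}}

```text
t: 24.3
tcp_pos: [0.5952, 0.1139, 0.1449]
tool_rot: [0.708, 0.707, 0.0, 0.0]
force: [0.6, -0.5, -0.2]
finger_gap: 0.997
gripper_force: 0.0
```

>>> {"op": "move_arm", "data": {"targets": [{"dx":-0.24,"dy":-0.5,"dz":0.4,"rx":0,"ry":0,"rz":0},{"dx":-0.48,"dy":-1,"dz":0,"rx":0,"ry":0,"rz":0},{"dx":-0.48,"dy":-1,"dz":0,"rx":0,"ry":0,"rz":0},{"dx":-0.48,"dy":-1,"dz":0,"rx":0,"ry":0,"rz":0},{"dx":-0.48,"dy":-1,"dz":0,"rx":0,"ry":0,"rz":0},{"dx":-0.48,"dy":-1,"dz":0,"rx":0,"ry":0,"rz":0},{"dx":-0.48,"dy":-1,"dz":0,"rx":0,"ry":0,"rz":0},{"dx":-0.48,"dy":-1,"dz":0,"rx":0,"ry":0,"rz":0},{"dx":-0.48,"dy":-1,"dz":0,"rx":0,"ry":0,"rz":0},{"dx":-0.48,"dy":-1,"dz":0,"rx":0,"ry":0,"rz":0}]}}

```text
t: 25.55
tcp_pos: [0.4796, -0.1247, 0.1531]
tool_rot: [0.708, 0.706, -0.0, -0.001]
force: [0.5, 0.7, 0.0]
finger_gap: 1.002
gripper_force: 0.0
```

```bash
python3 - <<'E'
from h import *
s=sensors.sense();print(s['t'],s['tcp_pos'])
m=cams.camera_model('wrist');im=cams.snapshot('wrist')[:,:,::-1]
np.save('w4.npy',m['extrinsics'])
cv2.imwrite("pics/w5.png",cv2.resize(im,(800,600),interpolation=cv2.INTER_CUBIC))
E
```

```text
25.55 [ 0.4795729  -0.12470496  0.15307579]
```

View pics/w5.png

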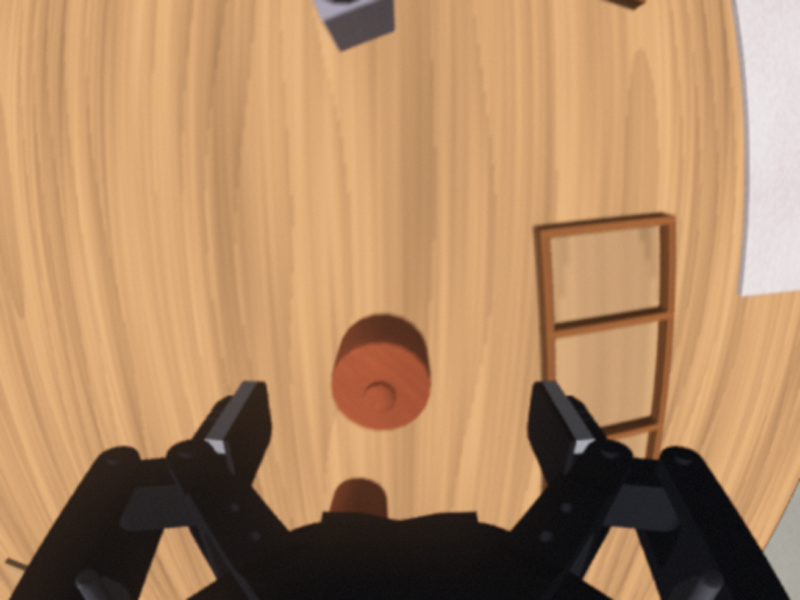

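Pot knob top at (380,393); tray3's upper bays visible around (605,275).

```bash
python3 - <<'E'
from h import *
m=wm('w4.npy')
print(at(m,*zw((380,393)),.072))
print(at(m,*zw((537,228)),.02),at(m,*zw((675,215)),.02),'bay+ centre floor',at(m,*zw((606,275)),.006))
x,y,a=.632,-.195,.15
for l in ((-.05,.118),(.05,.118)): print(x+l[0]*np.cos(a)-l[1]*np.sin(a),y+l[0]*np.sin(a)+l[1]*np.cos(a))
E
```

```text
[ 0.46827281 -0.17095371]
[ 0.56368182 -0.08743606] [ 0.66436672 -0.07398212] bay+ centre floor [ 0.62117957 -0.12008209]
0.5649277464713133 -0.085796919427227
0.6638048542649174 -0.07085310617986706
```

>>> {"op": "move_arm", "data": {"targets": [{"dx":-0.25,"dy":-0.95,"dz":-0.1,"rx":0,"ry":0,"rz":0},{"dx":-0.2,"dy":-0.9,"dz":-0.1,"rx":0,"ry":0,"rz":0},{"dx":0,"dy":0,"dz":-0.6,"rx":0,"ry":0,"rz":0},{"dx":0,"dy":0,"dz":-0.9,"rx":0,"ry":0,"rz":0},{"dx":0,"dy":0,"dz":-0.9,"rx":0,"ry":0,"rz":0},{"dx":0,"dy":0,"dz":-0.9,"rx":0,"ry":0,"rz":0},{"dx":0,"dy":0,"dz":-0.9,"rx":0,"ry":0,"rz":0},{"dx":0,"dy":0,"dz":-0.6,"rx":0,"ry":0,"rz":0},{"dx":0,"dy":0,"dz":-0.28,"rx":0,"ry":0,"rz":0},{"dx":0,"dy":0,"dz":0,"rx":0,"ry":0,"rz":0}]}}

```text
t: 26.85
tcp_pos: [0.4697, -0.1699, 0.0212]
tool_rot: [0.708, 0.707, -0.0, -0.0]
force: [0.1, 0.5, -0.0]
finger_gap: 0.996
gripper_force: 0.0
```

>>> {"op": "move_arm", "data": {"targets": [{"dx":0,"dy":0,"dz":0,"rx":0,"ry":0,"rz":0},{"dx":0,"dy":0,"dz":0,"rx":0,"ry":0,"rz":0},{"dx":0,"dy":0,"dz":0,"rx":0,"ry":0,"rz":0},{"dx":0,"dy":0,"dz":0,"rx":0,"ry":0,"rz":0},{"dx":0,"dy":0,"dz":0,"rx":0,"ry":0,"rz":0},{"dx":0,"dy":0,"dz":0,"rx":0,"ry":0,"rz":0},{"dx":0,"dy":0,"dz":0,"rx":0,"ry":0,"rz":0},{"dx":0,"dy":0,"dz":0,"rx":0,"ry":0,"rz":0},{"dx":0,"dy":0,"dz":0,"rx":0,"ry":0,"rz":0},{"dx":0,"dy":0,"dz":0,"rx":0,"ry":0,"rz":0}], "claw": 0, "newtons": 40}}

```text
t: 28.1
tcp_pos: [0.4701, -0.17, 0.0224]
tool_rot: [0.707, 0.707, 0.0, 0.001]
force: [-0.3, -0.9, 6.6]
finger_gap: 0.69
gripper_force: 42.9
```

>>> {"op": "move_arm", "data": {"targets": [{"dx":0,"dy":0,"dz":0.8,"rx":0,"ry":0,"rz":0},{"dx":0,"dy":0,"dz":0.8,"rx":0,"ry":0,"rz":0},{"dx":0.6,"dy":-0.13,"dz":0.4,"rx":0,"ry":0,"rz":0},{"dx":0.9,"dy":-0.13,"dz":0,"rx":0,"ry":0,"rz":0},{"dx":0.9,"dy":-0.13,"dz":0,"rx":0,"ry":0,"rz":0},{"dx":0.9,"dy":-0.13,"dz":0,"rx":0,"ry":0,"rz":0},{"dx":0.9,"dy":-0.13,"dz":0,"rx":0,"ry":0,"rz":0},{"dx":0.9,"dy":-0.13,"dz":0,"rx":0,"ry":0,"rz":0},{"dx":0.9,"dy":-0.13,"dz":0,"rx":0,"ry":0,"rz":0},{"dx":0.48,"dy":-0.13,"dz":0,"rx":0,"ry":0,"rz":0}]}}

```text
t: 29.35
tcp_pos: [0.6326, -0.1958, 0.0712]
tool_rot: [0.707, 0.707, 0.0, 0.0]
force: [0.1, -0.1, -1.5]
finger_gap: 0.69
gripper_force: 44.3
```

>>> {"op": "move_arm", "data": {"targets": [{"dx":0,"dy":0,"dz":0,"rx":0,"ry":0,"rz":0},{"dx":0,"dy":0,"dz":-0.3,"rx":0,"ry":0,"rz":0},{"dx":0,"dy":0,"dz":-0.5,"rx":0,"ry":0,"rz":0},{"dx":0,"dy":0,"dz":-0.5,"rx":0,"ry":0,"rz":0},{"dx":0,"dy":0,"dz":-0.2,"rx":0,"ry":0,"rz":0},{"dx":0,"dy":0,"dz":-0.06,"rx":0,"ry":0,"rz":0},{"dx":0,"dy":0,"dz":-0.04,"rx":0,"ry":0,"rz":0},{"dx":0,"dy":0,"dz":0,"rx":0,"ry":0,"rz":0},{"dx":0,"dy":0,"dz":0,"rx":0,"ry":0,"rz":0},{"dx":0,"dy":0,"dz":0,"rx":0,"ry":0,"rz":0}]}}

```text
t: 30.6
tcp_pos: [0.632, -0.1959, 0.0316]
tool_rot: [0.708, 0.707, 0.0, 0.0]
force: [-0.0, -0.0, -0.7]
finger_gap: 0.685
gripper_force: 44.3
```

>>> {"op": "move_arm", "data": {"targets": [{"dx":0,"dy":0,"dz":-0.04,"rx":0,"ry":0,"rz":0},{"dx":0,"dy":0,"dz":-0.04,"rx":0,"ry":0,"rz":0},{"dx":0,"dy":0,"dz":-0.03,"rx":0,"ry":0,"rz":0},{"dx":0,"dy":0,"dz":-0.03,"rx":0,"ry":0,"rz":0},{"dx":0,"dy":0,"dz":0,"rx":0,"ry":0,"rz":0},{"dx":0,"dy":0,"dz":0,"rx":0,"ry":0,"rz":0},{"dx":0,"dy":0,"dz":0,"rx":0,"ry":0,"rz":0},{"dx":0,"dy":0,"dz":0,"rx":0,"ry":0,"rz":0},{"dx":0,"dy":0,"dz":0,"rx":0,"ry":0,"rz":0},{"dx":0,"dy":0,"dz":0,"rx":0,"ry":0,"rz":0}]}}

```text
t: 31.85
tcp_pos: [0.6319, -0.1959, 0.0285]
tool_rot: [0.708, 0.707, -0.0, 0.0]
force: [-2.9, 0.6, 5.8]
finger_gap: 0.684
gripper_force: 45.0
```

>>> {"op": "move_arm", "data": {"targets": [{"dx":0,"dy":0,"dz":0,"rx":0,"ry":0,"rz":0},{"dx":0,"dy":0,"dz":0,"rx":0,"ry":0,"rz":0},{"dx":0,"dy":0,"dz":0,"rx":0,"ry":0,"rz":0},{"dx":0,"dy":0,"dz":0,"rx":0,"ry":0,"rz":0},{"dx":0,"dy":0,"dz":0.4,"rx":0,"ry":0,"rz":0},{"dx":0,"dy":0,"dz":1,"rx":0,"ry":0,"rz":0},{"dx":0,"dy":0,"dz":1,"rx":0,"ry":0,"rz":0},{"dx":0,"dy":0,"dz":1,"rx":0,"ry":0,"rz":0},{"dx":0,"dy":0,"dz":1,"rx":0,"ry":0,"rz":0},{"dx":0,"dy":0,"dz":1,"rx":0,"ry":0,"rz":0}], "claw": 100}}

```text
t: 33.1
tcp_pos: [0.6319, -0.1959, 0.1645]
tool_rot: [0.708, 0.707, 0.0, 0.0]
force: [0.4, 0.2, -0.6]
finger_gap: 0.999
gripper_force: 0.0
```

>>> {"op": "move_arm", "data": {"targets": [{"dx":-0.354,"dy":0.99,"dz":0.1,"rx":0,"ry":0,"rz":0},{"dx":-0.354,"dy":0.99,"dz":0,"rx":0,"ry":0,"rz":0},{"dx":-0.354,"dy":0.99,"dz":0,"rx":0,"ry":0,"rz":0},{"dx":-0.354,"dy":0.99,"dz":0,"rx":0,"ry":0,"rz":0},{"dx":-0.354,"dy":0.99,"dz":0,"rx":0,"ry":0,"rz":0},{"dx":-0.354,"dy":0.99,"dz":0,"rx":0,"ry":0,"rz":0},{"dx":-0.354,"dy":0.99,"dz":0,"rx":0,"ry":0,"rz":0},{"dx":-0.354,"dy":0.99,"dz":0,"rx":0,"ry":0,"rz":0},{"dx":-0.354,"dy":0.99,"dz":0,"rx":0,"ry":0,"rz":0},{"dx":-0.354,"dy":0.99,"dz":0,"rx":0,"ry":0,"rz":0}]}}

```text
t: 34.35
tcp_pos: [0.5427, 0.0532, 0.1653]
tool_rot: [0.707, 0.707, 0.0, 0.0]
force: [-0.1, 0.0, -0.1]
finger_gap: 0.997
gripper_force: 0.0
```

>>> {"op": "move_arm", "data": {"targets": [{"dx":-0.354,"dy":0.99,"dz":0,"rx":0,"ry":0,"rz":0},{"dx":-0.354,"dy":0.99,"dz":0,"rx":0,"ry":0,"rz":0},{"dx":-0.354,"dy":0.99,"dz":0,"rx":0,"ry":0,"rz":0},{"dx":-0.354,"dy":0.99,"dz":0,"rx":0,"ry":0,"rz":0},{"dx":-0.354,"dy":0.99,"dz":0,"rx":0,"ry":0,"rz":0},{"dx":-0.354,"dy":0.99,"dz":0,"rx":0,"ry":0,"rz":0},{"dx":-0.354,"dy":0.99,"dz":0,"rx":0,"ry":0,"rz":0},{"dx":-0.354,"dy":0.99,"dz":0,"rx":0,"ry":0,"rz":0},{"dx":-0.354,"dy":0.99,"dz":0,"rx":0,"ry":0,"rz":0},{"dx":-0.354,"dy":0.99,"dz":0,"rx":0,"ry":0,"rz":0}]}}

```text
t: 35.6
tcp_pos: [0.4538, 0.3005, 0.1653]
tool_rot: [0.707, 0.707, 0.0, 0.0]
force: [-0.2, 0.2, -0.1]
finger_gap: 0.999
gripper_force: 0.0
```

>>> {"op": "move_arm", "data": {"targets": [{"dx":0.03,"dy":-0.05,"dz":-0.4,"rx":0,"ry":0,"rz":0},{"dx":0,"dy":0,"dz":-0.8,"rx":0,"ry":0,"rz":0},{"dx":0,"dy":0,"dz":-0.8,"rx":0,"ry":0,"rz":0},{"dx":0,"dy":0,"dz":-0.8,"rx":0,"ry":0,"rz":0},{"dx":0,"dy":0,"dz":-0.8,"rx":0,"ry":0,"rz":0},{"dx":0,"dy":0,"dz":-0.8,"rx":0,"ry":0,"rz":0},{"dx":0,"dy":0,"dz":-0.6,"rx":0,"ry":0,"rz":0},{"dx":0,"dy":0,"dz":-0.36,"rx":0,"ry":0,"rz":0},{"dx":0,"dy":0,"dz":0,"rx":0,"ry":0,"rz":0},{"dx":0,"dy":0,"dz":0,"rx":0,"ry":0,"rz":0}]}}

```text
t: 36.85
tcp_pos: [0.456, 0.298, 0.0318]
tool_rot: [0.708, 0.707, 0.0, 0.0]
force: [0.3, -0.1, 0.6]
finger_gap: 1.0
gripper_force: 0.0
```

>>> {"op": "move_arm", "data": {"targets": [{"dx":0,"dy":0,"dz":0,"rx":0,"ry":0,"rz":0},{"dx":0,"dy":0,"dz":0,"rx":0,"ry":0,"rz":0},{"dx":0,"dy":0,"dz":0,"rx":0,"ry":0,"rz":0},{"dx":0,"dy":0,"dz":0,"rx":0,"ry":0,"rz":0},{"dx":0,"dy":0,"dz":0,"rx":0,"ry":0,"rz":0},{"dx":0,"dy":0,"dz":0,"rx":0,"ry":0,"rz":0},{"dx":0,"dy":0,"dz":0,"rx":0,"ry":0,"rz":0},{"dx":0,"dy":0,"dz":0,"rx":0,"ry":0,"rz":0},{"dx":0,"dy":0,"dz":0,"rx":0,"ry":0,"rz":0},{"dx":0,"dy":0,"dz":0,"rx":0,"ry":0,"rz":0}], "claw": 0, "newtons": 40}}

```text
t: 38.1
tcp_pos: [0.4557, 0.298, 0.0319]
tool_rot: [0.708, 0.707, 0.0, 0.0]
force: [-1.2, 0.1, 5.7]
finger_gap: 0.481
gripper_force: 40.2
```

>>> {"op": "move_arm", "data": {"targets": [{"dx":0,"dy":0,"dz":0.9,"rx":0,"ry":0,"rz":0},{"dx":0,"dy":0,"dz":0.9,"rx":0,"ry":0,"rz":0},{"dx":0,"dy":0,"dz":0.9,"rx":0,"ry":0,"rz":0},{"dx":0,"dy":0,"dz":0.9,"rx":0,"ry":0,"rz":0},{"dx":0,"dy":0,"dz":0.9,"rx":0,"ry":0,"rz":0},{"dx":0,"dy":0,"dz":0.9,"rx":0,"ry":0,"rz":0},{"dx":0,"dy":0,"dz":0.9,"rx":0,"ry":0,"rz":0},{"dx":0.15,"dy":-0.5,"dz":0,"rx":0,"ry":0,"rz":0},{"dx":0.33,"dy":-1,"dz":0,"rx":0,"ry":0,"rz":0},{"dx":0.33,"dy":-1,"dz":0,"rx":0,"ry":0,"rz":0}]}}

```text
t: 39.35
tcp_pos: [0.4753, 0.2338, 0.1874]
tool_rot: [0.707, 0.707, -0.001, -0.0]
force: [0.2, 0.7, -1.4]
finger_gap: 0.481
gripper_force: 40.8
```

>>> {"op": "move_arm", "data": {"targets": [{"dx":0.33,"dy":-1,"dz":0,"rx":0,"ry":0,"rz":0},{"dx":0.33,"dy":-1,"dz":0,"rx":0,"ry":0,"rz":0},{"dx":0.33,"dy":-1,"dz":0,"rx":0,"ry":0,"rz":0},{"dx":0.33,"dy":-1,"dz":0,"rx":0,"ry":0,"rz":0},{"dx":0.33,"dy":-1,"dz":0,"rx":0,"ry":0,"rz":0},{"dx":0.33,"dy":-1,"dz":0,"rx":0,"ry":0,"rz":0},{"dx":0.33,"dy":-1,"dz":0,"rx":0,"ry":0,"rz":0},{"dx":0.33,"dy":-1,"dz":0,"rx":0,"ry":0,"rz":0},{"dx":0.33,"dy":-1,"dz":0,"rx":0,"ry":0,"rz":0},{"dx":0.33,"dy":-1,"dz":0,"rx":0,"ry":0,"rz":0}]}}

```text
t: 40.6
tcp_pos: [0.5574, -0.0162, 0.1871]
tool_rot: [0.708, 0.706, -0.001, -0.001]
force: [0.3, -0.1, -0.9]
finger_gap: 0.481
gripper_force: 40.8
```

>>> {"op": "move_arm", "data": {"targets": [{"dx":0.33,"dy":-1,"dz":0,"rx":0,"ry":0,"rz":0},{"dx":0.33,"dy":-1,"dz":0,"rx":0,"ry":0,"rz":0},{"dx":0.33,"dy":-1,"dz":0,"rx":0,"ry":0,"rz":0},{"dx":0.33,"dy":-1,"dz":0,"rx":0,"ry":0,"rz":0},{"dx":0.33,"dy":-1,"dz":0,"rx":0,"ry":0,"rz":0},{"dx":0.33,"dy":-1,"dz":0,"rx":0,"ry":0,"rz":0},{"dx":0.33,"dy":-1,"dz":0,"rx":0,"ry":0,"rz":0},{"dx":0.33,"dy":-1,"dz":0,"rx":0,"ry":0,"rz":0},{"dx":0.33,"dy":-1,"dz":0,"rx":0,"ry":0,"rz":0},{"dx":0.33,"dy":-1,"dz":0,"rx":0,"ry":0,"rz":0}]}}

```text
t: 41.85
tcp_pos: [0.6413, -0.2663, 0.1887]
tool_rot: [0.708, 0.707, 0.0, -0.0]
force: [0.7, -0.4, -0.7]
finger_gap: 0.48
gripper_force: 40.8
```

>>> {"op": "move_arm", "data": {"targets": [{"dx":0.12,"dy":-0.42,"dz":0,"rx":0,"ry":0,"rz":0},{"dx":0,"dy":0,"dz":-0.5,"rx":0,"ry":0,"rz":0},{"dx":0,"dy":0,"dz":-0.9,"rx":0,"ry":0,"rz":0},{"dx":0,"dy":0,"dz":-0.9,"rx":0,"ry":0,"rz":0},{"dx":0,"dy":0,"dz":-0.9,"rx":0,"ry":0,"rz":0},{"dx":0,"dy":0,"dz":-0.9,"rx":0,"ry":0,"rz":0},{"dx":0,"dy":0,"dz":-0.9,"rx":0,"ry":0,"rz":0},{"dx":0,"dy":0,"dz":-0.6,"rx":0,"ry":0,"rz":0},{"dx":0,"dy":0,"dz":-0.2,"rx":0,"ry":0,"rz":0},{"dx":0,"dy":0,"dz":-0.1,"rx":0,"ry":0,"rz":0}]}}

```text
t: 43.1
tcp_pos: [0.6441, -0.275, 0.0414]
tool_rot: [0.707, 0.707, 0.0, 0.0]
force: [-0.7, 0.7, -1.2]
finger_gap: 0.477
gripper_force: 40.8
```

>>> {"op": "move_arm", "data": {"targets": [{"dx":0,"dy":0,"dz":-0.04,"rx":0,"ry":0,"rz":0},{"dx":0,"dy":0,"dz":-0.03,"rx":0,"ry":0,"rz":0},{"dx":0,"dy":0,"dz":0,"rx":0,"ry":0,"rz":0},{"dx":0,"dy":0,"dz":0,"rx":0,"ry":0,"rz":0},{"dx":0,"dy":0,"dz":0,"rx":0,"ry":0,"rz":0},{"dx":0,"dy":0,"dz":0,"rx":0,"ry":0,"rz":0},{"dx":0,"dy":0,"dz":0,"rx":0,"ry":0,"rz":0},{"dx":0,"dy":0,"dz":0,"rx":0,"ry":0,"rz":0},{"dx":0,"dy":0,"dz":0,"rx":0,"ry":0,"rz":0},{"dx":0,"dy":0,"dz":0,"rx":0,"ry":0,"rz":0}]}}

```text
t: 44.35
tcp_pos: [0.6439, -0.2751, 0.0396]
tool_rot: [0.708, 0.707, -0.0, -0.0]
force: [0.6, 0.1, -1.2]
finger_gap: 0.478
gripper_force: 40.8
```

>>> {"op": "move_arm", "data": {"targets": [{"dx":0,"dy":0,"dz":-0.03,"rx":0,"ry":0,"rz":0},{"dx":0,"dy":0,"dz":-0.03,"rx":0,"ry":0,"rz":0},{"dx":0,"dy":0,"dz":-0.02,"rx":0,"ry":0,"rz":0},{"dx":0,"dy":0,"dz":0,"rx":0,"ry":0,"rz":0},{"dx":0,"dy":0,"dz":0,"rx":0,"ry":0,"rz":0},{"dx":0,"dy":0,"dz":0,"rx":0,"ry":0,"rz":0},{"dx":0,"dy":0,"dz":0,"rx":0,"ry":0,"rz":0},{"dx":0,"dy":0,"dz":0,"rx":0,"ry":0,"rz":0},{"dx":0,"dy":0,"dz":0,"rx":0,"ry":0,"rz":0},{"dx":0,"dy":0,"dz":0,"rx":0,"ry":0,"rz":0}]}}

```text
t: 45.6
tcp_pos: [0.6439, -0.2752, 0.038]
tool_rot: [0.708, 0.707, -0.0, 0.0]
force: [-2.2, 0.3, 5.3]
finger_gap: 0.48
gripper_force: 41.2
```

>>> {"op": "move_arm", "data": {"targets": [{"dx":0,"dy":0,"dz":0,"rx":0,"ry":0,"rz":0},{"dx":0,"dy":0,"dz":0,"rx":0,"ry":0,"rz":0},{"dx":0,"dy":0,"dz":0,"rx":0,"ry":0,"rz":0},{"dx":0,"dy":0,"dz":0,"rx":0,"ry":0,"rz":0},{"dx":0,"dy":0,"dz":0.4,"rx":0,"ry":0,"rz":0},{"dx":0,"dy":0,"dz":1,"rx":0,"ry":0,"rz":0},{"dx":0,"dy":0,"dz":1,"rx":0,"ry":0,"rz":0},{"dx":0,"dy":0,"dz":1,"rx":0,"ry":0,"rz":0},{"dx":0,"dy":0,"dz":1,"rx":0,"ry":0,"rz":0},{"dx":0,"dy":0,"dz":1,"rx":0,"ry":0,"rz":0}], "claw": 100}}

```text
t: 46.85
tcp_pos: [0.644, -0.2752, 0.1743]
tool_rot: [0.708, 0.707, 0.0, 0.001]
force: [-0.2, -0.1, 0.0]
finger_gap: 0.999
gripper_force: 0.0
```

>>> {"op": "move_arm", "data": {"targets": [{"dx":-0.58,"dy":0.98,"dz":0,"rx":0,"ry":0,"rz":0.075},{"dx":-0.58,"dy":0.98,"dz":0,"rx":0,"ry":0,"rz":0.075},{"dx":-0.58,"dy":0.98,"dz":0,"rx":0,"ry":0,"rz":0.075},{"dx":-0.58,"dy":0.98,"dz":0,"rx":0,"ry":0,"rz":0.075},{"dx":-0.58,"dy":0.98,"dz":0,"rx":0,"ry":0,"rz":0.075},{"dx":-0.58,"dy":0.98,"dz":0,"rx":0,"ry":0,"rz":0.075},{"dx":-0.58,"dy":0.98,"dz":0,"rx":0,"ry":0,"rz":0.075},{"dx":-0.58,"dy":0.98,"dz":0,"rx":0,"ry":0,"rz":0.075},{"dx":-0.58,"dy":0.98,"dz":0,"rx":0,"ry":0,"rz":0.075},{"dx":-0.58,"dy":0.98,"dz":0,"rx":0,"ry":0,"rz":0.075}]}}

```text
t: 48.1
tcp_pos: [0.4987, -0.0295, 0.1735]
tool_rot: [0.556, 0.831, 0.0, 0.001]
force: [0.1, 0.1, 0.6]
finger_gap: 1.0
gripper_force: 0.0
```

>>> {"op": "move_arm", "data": {"targets": [{"dx":-0.58,"dy":1,"dz":0,"rx":0,"ry":0,"rz":0},{"dx":-0.58,"dy":1,"dz":0,"rx":0,"ry":0,"rz":0},{"dx":-0.58,"dy":1,"dz":-0.2,"rx":0,"ry":0,"rz":0},{"dx":-0.08,"dy":0.12,"dz":-0.6,"rx":0,"ry":0,"rz":0},{"dx":0,"dy":0,"dz":-0.9,"rx":0,"ry":0,"rz":0},{"dx":0,"dy":0,"dz":-0.9,"rx":0,"ry":0,"rz":0},{"dx":0,"dy":0,"dz":-0.9,"rx":0,"ry":0,"rz":0},{"dx":0,"dy":0,"dz":-0.9,"rx":0,"ry":0,"rz":0},{"dx":0,"dy":0,"dz":-0.8,"rx":0,"ry":0,"rz":0},{"dx":0,"dy":0,"dz":-0.5,"rx":0,"ry":0,"rz":0}]}}

```text
t: 49.35
tcp_pos: [0.4539, 0.0478, 0.0298]
tool_rot: [0.556, 0.831, 0.0, 0.0]
force: [0.2, 0.4, 0.2]
finger_gap: 1.0
gripper_force: 0.0
```

>>> {"op": "move_arm", "data": {"targets": [{"dx":0,"dy":0,"dz":0,"rx":0,"ry":0,"rz":0},{"dx":0,"dy":0,"dz":0,"rx":0,"ry":0,"rz":0},{"dx":0,"dy":0,"dz":0,"rx":0,"ry":0,"rz":0},{"dx":0,"dy":0,"dz":0,"rx":0,"ry":0,"rz":0},{"dx":0,"dy":0,"dz":0,"rx":0,"ry":0,"rz":0},{"dx":0,"dy":0,"dz":0,"rx":0,"ry":0,"rz":0},{"dx":0,"dy":0,"dz":0,"rx":0,"ry":0,"rz":0},{"dx":0,"dy":0,"dz":0,"rx":0,"ry":0,"rz":0},{"dx":0,"dy":0,"dz":0,"rx":0,"ry":0,"rz":0},{"dx":0,"dy":0,"dz":0,"rx":0,"ry":0,"rz":0}], "claw": 0, "newtons": 40}}

```text
t: 50.6
tcp_pos: [0.454, 0.0478, 0.0309]
tool_rot: [0.556, 0.831, 0.0, 0.001]
force: [-0.6, 0.4, 6.0]
finger_gap: 0.439
gripper_force: 40.9
```

>>> {"op": "move_arm", "data": {"targets": [{"dx":0,"dy":0,"dz":0.8,"rx":0,"ry":0,"rz":0},{"dx":0,"dy":0,"dz":0.8,"rx":0,"ry":0,"rz":0},{"dx":0.83,"dy":-0.82,"dz":0.4,"rx":0,"ry":0,"rz":-0.058},{"dx":0.83,"dy":-0.82,"dz":0,"rx":0,"ry":0,"rz":-0.058},{"dx":0.83,"dy":-0.82,"dz":0,"rx":0,"ry":0,"rz":-0.058},{"dx":0.83,"dy":-0.82,"dz":0,"rx":0,"ry":0,"rz":-0.058},{"dx":0.83,"dy":-0.82,"dz":0,"rx":0,"ry":0,"rz":-0.058},{"dx":0.83,"dy":-0.82,"dz":0,"rx":0,"ry":0,"rz":-0.058},{"dx":0.83,"dy":-0.82,"dz":0,"rx":0,"ry":0,"rz":-0.058},{"dx":0.83,"dy":-0.82,"dz":0,"rx":0,"ry":0,"rz":-0.058}]}}

```text
t: 51.85
tcp_pos: [0.6192, -0.1166, 0.0795]
tool_rot: [0.653, 0.757, -0.0, -0.001]
force: [0.3, -0.3, -2.5]
finger_gap: 0.439
gripper_force: 40.5
```

>>> {"op": "move_arm", "data": {"targets": [{"dx":0,"dy":0,"dz":0,"rx":0,"ry":0,"rz":0},{"dx":0,"dy":0,"dz":-0.3,"rx":0,"ry":0,"rz":0},{"dx":0,"dy":0,"dz":-0.5,"rx":0,"ry":0,"rz":0},{"dx":0,"dy":0,"dz":-0.5,"rx":0,"ry":0,"rz":0},{"dx":0,"dy":0,"dz":-0.2,"rx":0,"ry":0,"rz":0},{"dx":0,"dy":0,"dz":-0.1,"rx":0,"ry":0,"rz":0},{"dx":0,"dy":0,"dz":-0.04,"rx":0,"ry":0,"rz":0},{"dx":0,"dy":0,"dz":0,"rx":0,"ry":0,"rz":0},{"dx":0,"dy":0,"dz":0,"rx":0,"ry":0,"rz":0},{"dx":0,"dy":0,"dz":0,"rx":0,"ry":0,"rz":0}]}}

```text
t: 53.1
tcp_pos: [0.6196, -0.1162, 0.0393]
tool_rot: [0.653, 0.758, 0.0, 0.0]
force: [0.2, 0.9, -1.7]
finger_gap: 0.443
gripper_force: 40.6
```

>>> {"op": "move_arm", "data": {"targets": [{"dx":0,"dy":0,"dz":-0.03,"rx":0,"ry":0,"rz":0},{"dx":0,"dy":0,"dz":-0.03,"rx":0,"ry":0,"rz":0},{"dx":0,"dy":0,"dz":-0.03,"rx":0,"ry":0,"rz":0},{"dx":0,"dy":0,"dz":-0.02,"rx":0,"ry":0,"rz":0},{"dx":0,"dy":0,"dz":0,"rx":0,"ry":0,"rz":0},{"dx":0,"dy":0,"dz":0,"rx":0,"ry":0,"rz":0},{"dx":0,"dy":0,"dz":0,"rx":0,"ry":0,"rz":0},{"dx":0,"dy":0,"dz":0,"rx":0,"ry":0,"rz":0},{"dx":0,"dy":0,"dz":0,"rx":0,"ry":0,"rz":0},{"dx":0,"dy":0,"dz":0,"rx":0,"ry":0,"rz":0}]}}

```text
t: 54.35
tcp_pos: [0.6194, -0.1162, 0.037]
tool_rot: [0.653, 0.758, -0.0, 0.0]
force: [-2.7, 1.0, 6.0]
finger_gap: 0.442
gripper_force: 41.2
```

Contact made; release, rise, and back off toward the base for a clear check view.

>>> {"op": "move_arm", "data": {"targets": [{"dx":0,"dy":0,"dz":0,"rx":0,"ry":0,"rz":0},{"dx":0,"dy":0,"dz":0,"rx":0,"ry":0,"rz":0},{"dx":0,"dy":0,"dz":0,"rx":0,"ry":0,"rz":0},{"dx":0,"dy":0,"dz":0,"rx":0,"ry":0,"rz":0},{"dx":0,"dy":0,"dz":0.4,"rx":0,"ry":0,"rz":0},{"dx":0,"dy":0,"dz":1,"rx":0,"ry":0,"rz":0},{"dx":0,"dy":0,"dz":1,"rx":0,"ry":0,"rz":0},{"dx":0,"dy":0,"dz":1,"rx":0,"ry":0,"rz":0},{"dx":0,"dy":0,"dz":1,"rx":0,"ry":0,"rz":0},{"dx":0,"dy":0,"dz":1,"rx":0,"ry":0,"rz":0}], "claw": 100}}

```text
t: 55.6
tcp_pos: [0.6194, -0.1162, 0.173]
tool_rot: [0.653, 0.758, 0.0, 0.0]
force: [0.9, -0.4, 0.1]
finger_gap: 0.999
gripper_force: 0.0
```

>>> {"op": "move_arm", "data": {"targets": [{"dx":-0.9,"dy":0.3,"dz":0.5,"rx":0,"ry":0,"rz":0},{"dx":-0.9,"dy":0.3,"dz":0.5,"rx":0,"ry":0,"rz":0},{"dx":-0.9,"dy":0.3,"dz":0.5,"rx":0,"ry":0,"rz":0},{"dx":-0.9,"dy":0.3,"dz":0.5,"rx":0,"ry":0,"rz":0},{"dx":-0.9,"dy":0.3,"dz":0.5,"rx":0,"ry":0,"rz":0},{"dx":-0.9,"dy":0.3,"dz":0.5,"rx":0,"ry":0,"rz":0},{"dx":-0.9,"dy":0.3,"dz":0.5,"rx":0,"ry":0,"rz":0},{"dx":-0.9,"dy":0.3,"dz":0.5,"rx":0,"ry":0,"rz":0},{"dx":0,"dy":0,"dz":0,"rx":0,"ry":0,"rz":0},{"dx":0,"dy":0,"dz":0,"rx":0,"ry":0,"rz":0}]}}

```text
t: 56.85
tcp_pos: [0.4402, -0.0565, 0.2717]
tool_rot: [0.653, 0.758, 0.0, 0.001]
force: [-0.1, -0.5, 0.1]
finger_gap: 1.005
gripper_force: 0.0
```

```bash
python3 - <<'E'
from h import *
t=cams.snapshot('top')[160:245,145:365,::-1];s=cams.snapshot('side')[120:315,190:310,::-1]
a=cv2.resize(t,(440,170),interpolation=cv2.INTER_CUBIC);b=cv2.resize(s,(360,585),interpolation=cv2.INTER_CUBIC)
c=np.zeros((585,800,3),np.uint8);c[:170,:440]=a;c[:,440:]=b
cv2.imwrite("pics/end.png",c);print(sensors.sense()['tcp_pos'])
E
```

```text
[ 0.44016499 -0.05651484  0.27112204]
```

View pics/end.png

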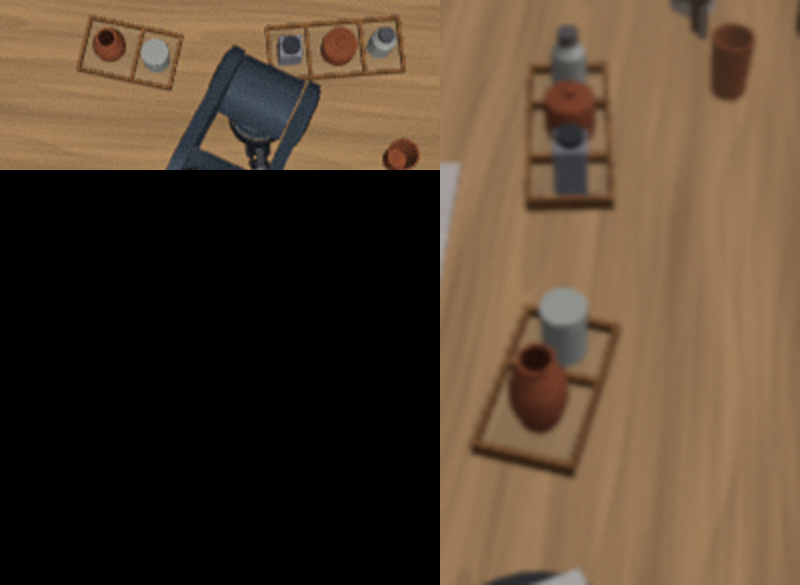

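Both kits stand upright in their bays: vase (540,390) and jar (563,328) in tray2, tin (570,160), pot (570,105) and bottle (569,55) in tray3. The beaker has not moved.

```bash
python3 -c "
from station import order; print(order.sign_off())"
```

```text
the job is handed in; nothing more can be done
None
```

Job handed in at about 57 s: vase and jar are in the two-bay tray, and tin, pot and bottle are in the three-bay tray, all upright in the final check picture; the beaker, wheel and brush pot were left alone.

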